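Clamp the forming dowel, then hold the splint warmer's sprung lid at its set mark

ROBOT

A 6-joint arm with a two-finger parallel gripper is mounted at the origin on the work surface. World frame = base frame: x ahead of the robot, y to its left, z up, the work surface at z = 0. Lengths are in mm, angles in rad, forces in N, time in s.
With the tool pointing down it reaches from about 350 to 775 mm from the base axis. Payload 7.3 kg.
Tool frame: the origin (TCP) lies on the centre line of the jaws, within the pads' length; the fingertips stand 11 mm ahead of it and the grasp point (between the pads) lies 8 mm behind it; z points along the fingers, y is the line along which they close (so a half turn about z gives the same grasp; the last joint's range is limited). The gripper opens to 92 mm and grips with 3 to 60 N. Pads are 19 mm wide; open, the fingers measure 130 mm over their backs; the gripper's body (75 mm by 190 mm) begins 47 mm behind the grasp point.
Start: joints at [-1.294, 0.342, 1.524, -0, 1.275, -0.146], TCP at [215.439, -478.78, 237.741] pointing down, gripper open.
Joint ranges: [-2.53, 2.53], [-0.77, 2.02], [0.04, 2.7], [-1, 4.14], [0.28, 2.66], [-3.11, 3.11]. Speed limits (rad/s): [2.57, 2.57, 3.14, 3.14, 3.14, 3.14].

INTERFACE

Orientations are given as [roll, pitch, yaw] about the fixed x, y, z axes, in that order (R = Rz(yaw) Ry(pitch) Rx(roll)).
In Python, from plant import bot gives the robot as it stands.
- The arm moves only by the tool step_arm, never from a script. Its argument "deltas" is a list of rows, each a list of 5 numbers: the opening, from 0 (shut) to 1 (fully open), then the shift along the tool's x, y, z each as a share of 0.5 m, from -1 to 1, then the turn about the tool's z as a share of pi/2 rad, from -1 to 1. In form: [[claw, x, y, z, turn], ...]. A call has 1 to 8 rows; each row shifts and turns the commanded pose from where the row before left it, along the tool's axes as they then stand; what a row does not reach is not made up. A row lasts 1/10 s, in which the tool goes at most 50 mm and 8.59 degrees, less where a joint would pass 70% of its speed; a pose out of reach is approached as far as the arm can. A call with a number of a shift or a turn outside -1 to 1 is refused whole. A call with a gripper value outside its range is refused whole. The fingers move at their own pace and stop on an object; the grip force is fixed at half the most. Time passes only in rows, so rows that do not move let the fingers close. It gives the time, the measured TCP pose, the force, the opening and the grip force at its end, in the units of the state.
- bot.get_obs(): the state, without advancing time (a new reading comes with each control period).
- bot.capture(name): name is "side" or "top" or "wrist"; returns (picture, depth): 420x560x3 uint8, red, green, blue; 420x560 float32, mm along the optical axis (not along the pixel's ray), 0 where there is no reading.
- bot.camera_params(name): a dict with "fov_y" (degrees; the focal length in pixels is half the picture's height over the tangent of half this angle, whatever the lens; pixels are square), "cx", "cy" (the principal point, pixels), "rvec" (rotation vector, rad) and "tvec" (3), from world to camera coordinates, as OpenCV has them. Camera axes: x right, y down, z forward; pixel columns grow to the right and rows downward; lengths in mm; the calibration is good to about 2 mm. A picture is of the moment at which its call begins: read the wrist's pose just before it. camera_params takes no time and is no camera call; for the wrist camera it gives the pose at the moment of the call.
- bot.close_job(): hands the job in; it is judged then, once.
The state is a dict: "time": time; "joint_positions": joint angles; "dq": joint speeds; "tau": joint torques, N m; "tool_pos": TCP position; "tcp_rot": TCP orientation; "contact_force": force on the tool from outside, world axes, zero at the start; "moment": the same for the moment, N m; "grip_width": finger opening in mm; "finger_force": force on a finger pad.
Only numpy, scipy, OpenCV 4.12 (cv2) and the standard library are available. Lean on these libraries where they do the work, as an engineer would, in place of code of your own. Each camera call takes 0.05 s, during which the arm holds its last target. There are 200 camera calls.

TASK

Make ready to mould a finger gutter: slide the bench clamp's jaw up until it bears snugly on the walnut dowel lying in the clamp, without ramming it, and leave it shut there. Then lift the splint warmer's spring-loaded lid by its handle until the needle lines up with the index set on the side scale, without swinging well past it or shifting the index, and finish still holding the lid steady at that angle so that the warm blanks can be taken out. Leave the canister, the bending iron and the finished gutter where they are.

Things in the scene. Friction and masses are not known exactly. Their poses are not given: they have to be found in the camera images.
- jaw_plate (a point): Grip point of the clamp's sliding jaw: the centre of the upright steel thumb plate that stands on top of the jaw (plate 12 mm thick along the sliding direction, 30 mm wide, 36 mm high above the jaw, its top 18 mm above this point; the tops of both jaws lie about 23 mm below this point, the dowel lower still). +x of this frame is the direction in which the jaw slides shut, level; z is up. The jaw drags with about 3 N and stays where it is left.
- jaw (a joint): Travel of the sliding jaw in m towards the fixed jaw; the gap between the two soft jaw faces is 0.065 minus this value, so it is 0.040 when the jaw meets the 25 mm dowel and the dowel meets the fixed jaw. Starts at 0 to 0.02.
- dowel_mid (a point): Centre of the walnut forming dowel: a round-ended wooden rod, 25 mm in diameter, 160 mm long, lying level across the clamp between the jaws (its y axis along its length), up to 6 mm short of the fixed jaw. It is loose and rolls against the fixed jaw when pushed.
- lid_hinge (a point): Middle of the hinge line of the splint warmer, a stainless box 225 mm deep, 300 mm wide and 99 mm high to the hinge line, fixed to the counter. The frame has the warmer's directions and does not turn with the lid: y runs along the hinge, -x points from the hinge to the front edge of the lid, z is up. The lid turns about this y axis.
- lid_grip (a point): Middle of the black round handle bar on the lid (bar 14 mm thick, 110 mm long between its posts, parallel to the hinge). With the lid shut it lies 195 mm in front of the hinge line (-x of lid_hinge) and 46 mm above it; there are 31 mm clear below the bar. Turns with the lid.
- lid (a joint): Angle of the lid in rad: 0 shut, growing as the front edge rises. A spring in the hinge and the lid's weight pull it shut: 5 to 10 N at the handle. It falls shut if let go.
- needle_tip (a point): Tip of the black needle that turns with the lid, outside the warmer's left (+y) wall, 125 mm from the hinge line. It sweeps along the inner edge of the quadrant scale (upright aluminium arc with tick marks every 5 degrees, 4 mm thick, its top with the index up to 0.23 m above the counter: keep clear of it).
- index_mark (a point): The point of the index with which the needle tip must line up, 125 mm from the hinge line. The index is a small steel clamp block with a thumb screw (24 mm along the arc) that grips the rim of the scale.
- index (a joint): Setting of the index in rad: the lid angle at which the needle lines up with it (between 0.45 and 0.78). It is to be left as set.
- canister_mid (a point): Bystander: screw-top amber glass canister of rivet posts, 58 mm in diameter, 90 mm high; point half-way up.
- iron_mid (a point): Bystander: stainless bending iron with a black grip, about 250 mm long along its x, 24 mm thick; point on its axis near the middle.
- gutter_mid (a point): Bystander: finished sky-blue finger gutter, a half tube 68 mm long along its x, 25 mm wide, 13 mm high; point at its middle.
Things that resemble listed ones, but are neither listed nor needed, are in the scene too. There is more than one size of the part that bears dowel_mid; the job needs the smallest.

How it is judged (in metres and radians):
On the way, in this order (a step that is already met when the one before it is completed fails the run):
1. the sliding jaw bears on the dowel and presses it against the fixed jaw with more than 3 N (contact force between each of jaw, clamp and dowel above 3 N and value of joint jaw above 0.0385 m), for 0.2 s.
2. the lid is lifted and held with its needle in line with the index (z of needle_tip in the frame of index_mark between -0.007 and 0.007 m and contact force between the fingers and lid above 1 N), for 0.5 s.
At the end, for the whole second after the job is handed in: The fingers hold the lid still with its needle tip within 7 mm of the index mark along the arc (about 3 degrees); the jaw is still shut on the dowel, within 1.5 mm, with the dowel level between the jaws; index within 5 mm and canister, bending iron and gutter within 30 mm of where they started (all of step 2 and velocity of joint lid between -0.1 and 0.1 rad/s and value of joint jaw between 0.0385 and 0.0425 m and x of dowel_mid in the frame of jaw_plate between 0.025 and 0.0295 m and angle between dowel_mid's own y axis and vertical between 1.5 and 1.64 rad and distance of index_mark from where it was at the start of the episode below 0.005 m and distance of each of canister_mid, iron_mid, gutter_mid from where it was at the start of the episode below 0.03 m); the arm keeps its last pose, push and grip.
It fails at once if the jaw is rammed against the dowel (over 45 N) (contact force between jaw and dowel above 45 N).
It fails at once if the lid is swung well past the index (needle more than 18 mm beyond it, about 8 degrees) (z of needle_tip in the frame of index_mark above 0.018 m).
It fails at once if the index is shifted (distance of index_mark from where it was at the start of the episode above 0.008 m).
It fails at once if the canister, bending iron or gutter is disturbed (distance of any of canister_mid, iron_mid, gutter_mid from where it was at the start of the episode above 0.03 m).
It also fails if it takes over 64 s, if anything falls off the work surface, if the arm or the gripper's body presses on something with over 40 N, if the wrist force passes 120 N, or if a joint passes its speed limit or range.

## Working session

There is one attempt and no reset: what is moved stays moved. The work goes in short steps, Python scripts to look and compute and a tool call to move; the robot and the scene stay as the last step left them, time stands still between calls to the robot, and variables do not carry over. Pictures are saved under pics/ and viewed, at most 10 in all, crops included, and the job is handed in when it is done.

Besides the shell and the picture viewer there is one more tool, called after "Request:" as a command line: name --pt "numbers of a row" for each row, then --argument value for the rest. step_arm: Moves the arm, as the interface text tells. Shift numbers are shares of 0.5 m and turn numbers shares of pi/2 rad, none past 1 either way. Its arguments: {"type":"object","properties":{"deltas":{"type":"array","items":{"type":"array","items":{"type":"number","minimum":-1,"maximum":1}}}},"required":["deltas"]}

```bash
mkdir -p pics; ls
cat > h.py <<'E'
import numpy as np, cv2
from plant import bot
def cam(n):
    p=bot.camera_params(n); R=cv2.Rodrigues(np.array(p['rvec'],float))[0]; t=np.array(p['tvec'],float).ravel()
    f=210/np.tan(np.radians(p['fov_y'])/2); return R,t,f,p['cx'],p['cy']
def world(c,u,v,d):
    R,t,f,cx,cy=c; u,v,d=map(np.asarray,(u,v,d))
    P=np.stack([(u-cx)/f*d,(v-cy)/f*d,d],-1); return (P-t)@R
def plane(c,u,v,z):
    R,t,f,cx,cy=c; o=-R.T@t; r=R.T@np.array([(u-cx)/f,(v-cy)/f,1]); return o+r*(z-o[2])/r[2]
def proj(c,P):
    R,t,f,cx,cy=c; q=R@np.asarray(P,float)+t; return q[0]/q[2]*f+cx,q[1]/q[2]*f+cy
E
python3 - <<'E'
from h import *
o=bot.get_obs(); print(o)
for n in('top','side','wrist'):
    c=cam(n); a,d=bot.capture(n); np.savez(f'pics/{n}0.npz',a=a,d=d,R=c[0],t=c[1],k=c[2:])
    cv2.imwrite(f'pics/{n}0.png',a[...,::-1]); print(n,-c[0].T@c[1],c[0][2],bot.camera_params(n), (d>0).mean())
E
```

```text
pics
{'time': 0.0, 'joint_positions': array([-1.29398800e+00,  3.42697264e-01,  1.52503253e+00, -2.60113992e-05,
        1.27539155e+00, -1.46032106e-01]), 'dq': array([-3.61687249e-04, -9.97668031e-05, -8.98935325e-04, -4.61810689e-04,
       -7.05714945e-04, -1.56932767e-03]), 'tau': array([-1.46781302e-03, -4.31246245e+01, -2.44219333e+01,  7.17184972e-02,
        5.59122430e-02, -1.17765535e-04]), 'tool_pos': array([ 215.32317425, -478.37650534,  237.05275106]), 'tcp_rot': array([-3.14007662e+00, -1.97836685e-04,  4.22847874e-01]), 'contact_force': array([ 0.24506391, -0.20554375, -0.43589136]), 'moment': array([ 0.02549431, -0.04416247, -0.00280651]), 'finger_force': 0.0, 'grip_width': 91.91525157919396}
top [ 423.16940575  -31.30189692 1520.1808348 ] [ 0.05342039  0.00868959 -0.9985343 ] {'fov_y': 53.18571678162678, 'cx': 278.11941423490526, 'cy': 205.4044816224141, 'rvec': array([ 2.21053126, -2.16988057,  0.04965242]), 'tvec': array([ -27.53559769,  503.35674905, 1495.61883488])} 0.9961224489795918
side [ 434.54807168 -984.62007575 1194.81679131] [ 0.06750054  0.67266274 -0.73686397] {'fov_y': 50.6419662730107, 'cx': 271.9583703592472, 'cy': 210.0072884494621, 'rvec': array([ 2.39793869, -0.09804111,  0.05522226]), 'tvec': array([-532.75337454,  108.08668529, 1513.4024565 ])} 0.9959056122448979
wrist [ 289.41228715 -445.8930421   383.08544221] [-0.271532  -0.1217037 -0.9547034] {'fov_y': 65.91654567464067, 'cx': 283.0364028885188, 'cy': 212.50071299431536, 'rvec': array([-2.41645941,  1.56387646,  0.23806897]), 'tvec': array([-525.35131696,  -36.33801878,  390.02361795])} 0.9961947278911565
```

View pics/top0.png

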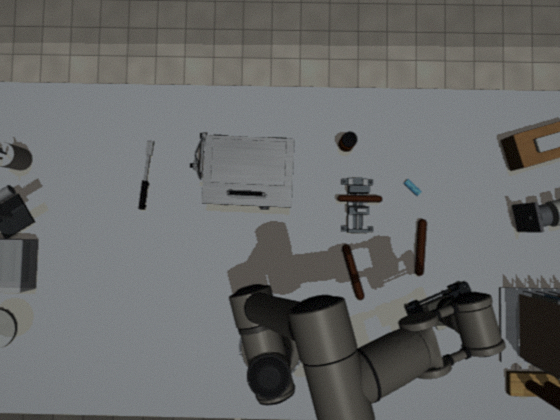

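View pics/side0.png

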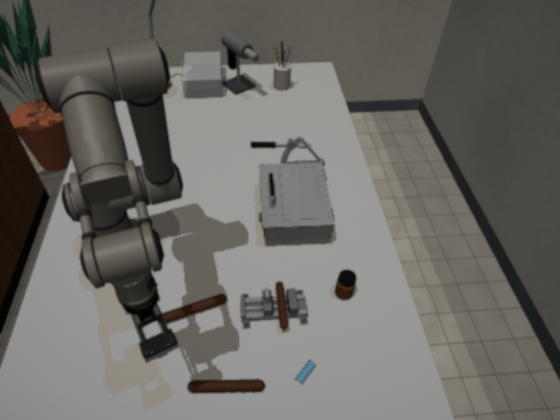

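Run:
```python
from h import *
T=np.load('pics/top0.npz');S=np.load('pics/side0.npz')
def cr(a,x,y,w,h): return cv2.resize(cv2.convertScaleAbs(a[y:y+h,x:x+w,::-1],alpha=1.4),(400,300),interpolation=cv2.INTER_CUBIC)
im=np.vstack([np.hstack([cr(T['a'],315,165,88,66),cr(S['a'],230,265,100,75)]),np.hstack([cr(T['a'],180,120,128,96),cr(S['a'],240,130,120,90)])])
cv2.imwrite('pics/c1.png',im)
for n,F in(('top',T),('side',S)):
    c=(F['R'],F['t'],*F['k']); v,u=np.mgrid[:420,:560]; W=world(c,u,v,F['d'])
    np.save(f'pics/{n}W.npy',W)
    if n=='top':
        print('clamp z'); print(W[172:238:3,335:385:3,2].round().astype(int))
        print('xs',W[172:238:3,357,0].round().astype(int),'ys',W[198,335:385:3,1].round().astype(int))
```

```text
clamp z
[[  -3   -4   -3   -4    3    3    0    1    3   -2    1   -4   -2    3
     0    3   -3]
 [   0    4   -2    2   -5    1    2    7    0    4   -3    3    4    2
     0    2    1]
 [   1    0   -1    2    2   13   12    4   11   11   10   -1    4    2
    -3   -2   -5]
 [   3   -3    7   17    2   21   10    9   11    5   19    7   16   -3
     0    5    4]
 [  -2    0    9    9    2   22   15   12   13   14   23    7    9   -1
    -1    6   -6]
 [   4    6    6   -3   -4   59   61   58   54   57   55   60   -3    1
     1   -1    1]
 [   3   -5    2   -1    3   56   51   57   58   54   57   52    0   -1
     7   -1    2]
 [   4   -1    3   -3    2   39   44   46   43   48   54   52   -2   -4
     1    1    8]
 [   3   45   44   44   44   41   41   46   40   38   46   45   42   42
    39   43   -2]
 [   6   41   45   52   41   46   46   50   48   48   43   46   50   47
    49   47    3]
 [   5    4   -6    4    5   25   18   13    9    9   21   -2   42   33
    38    0    3]
 [  -2   -3    3    3    5   23    8   12   15 1520 1520    8   -5    1
    -4   -1    0]
 [   0    1 
[... 373 characters left out ...]
5   24   11   19   10   13   21    1    2    5
     1    0    7]
 [  -2    3    1    3    3   30   15   21   15   13   24    1   -1    0
     2    6   -3]
 [  -1   -1    9   13    4   24   12   26   14    9   19    9    7    0
     5    1    1]
 [   1    2   12   16   11   33   34   37   32   38   31    7   14   -2
     5    2   -2]
 [   6    4    1    1    2   27   35   36   32   35   34    6    3   -2
     6   -3   -4]
 [   2   -2   -5   -2    1    0   -2    0    5    1   -2    0   -3    1
     3   -2    4]]
xs [632 621 608 597 586 571 560 551 540 529 521 510 497 485 478 467 456 446
 435 424 414 403] ys [-224 -228 -239 -249 -260 -270 -282 -291 -303 -314 -322 -335 -344 -356
 -366 -375 -396]
```

View pics/c1.png

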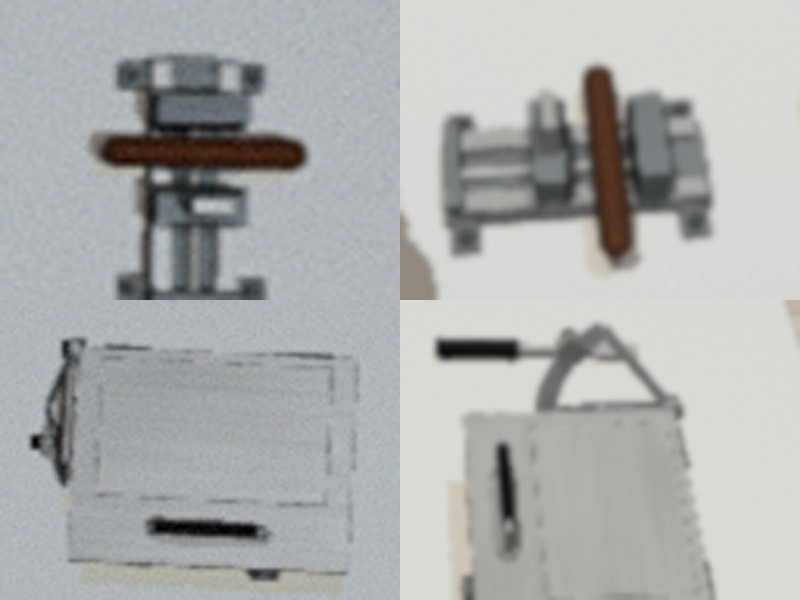

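```bash
cat > m.py <<'E'
from h import *
T=np.load('pics/top0.npz');S=np.load('pics/side0.npz')
for n,F in(('top',T),('side',S)):
    c=(F['R'],F['t'],*F['k']); W=np.load(f'pics/{n}W.npy'); a=F['a'].astype(int)
    hsv=cv2.cvtColor(F['a'],cv2.COLOR_RGB2HSV).astype(int)
    X,Y,Z=W[...,0],W[...,1],W[...,2]
    box=(X>380)&(X<640)&(Y>-400)&(Y<-220)
    def rep(l,m):
        m=cv2.morphologyEx(m.astype(np.uint8),cv2.MORPH_OPEN,np.ones((2,2)))>0
        P=W[m]; v,u=np.nonzero(m)
        if len(P)<3: print(n,l,len(P)); return
        r=cv2.minAreaRect(P[:,:2].astype(np.float32)); print(n,l,len(P),'med',np.median(P,0).round(1),'lo',np.percentile(P,3,0).round(1),'hi',np.percentile(P,97,0).round(1),'rect',np.round(r[0],1),np.round(r[1],1),round(r[2],1),'px',u.mean().round(1),v.mean().round(1))
    rep('plate',box&(Z>83)&(Z<115))
    rep('jawtops fixed',box&(Z>48)&(Z<70)&(X>545)&(hsv[...,1]<90))
    rep('jawtops slid',box&(Z>48)&(Z<70)&(X<525)&(hsv[...,1]<90))
    rep('dowel',box&(hsv[...,1]>110)&(a[...,0]>40)&(Z>20))
    rep('clamp',box&(Z>6)&(hsv[...,1]<90))
    wb=(X>430)&(X<720)&(Y>-120)&(Y<260)
    rep('handle',wb&(Z>115)&(a.sum(-1)<150)&(Y<150)&(Y>-60)&(X<560))
    rep('lid',wb&(Z>85)&(a.sum(-1)>200)&(Y<195))
    rep('scale',wb&(Z>40)&(Y>205))
    rep('scaleTop',wb&(Z>150)&(Y>180))
E
python3 m.py
python3 - <<'E'
import numpy as np
W=np.load('pics/topW.npy'); print(W[130:216:5,188:304:8,2].round().astype(int)); print(W[130:216:5,248,0].round(),W[170,188:304:8,1].round())
E
```

```text
top plate 38 med [ 486.7 -306.7   96.3] lo [ 483.4 -328.    53.2] hi [ 492.4 -291.1  103.7] rect [ 488.  -309.4] [ 9.1 39.6] 1.2 px 362.5 210.6
top jawtops fixed 151 med [ 560.6 -304.5   56.5] lo [ 550.5 -349.6    1. ] hi [ 574.1 -272.2   63.6] rect [ 512.5 -185.4] [ 48.9 352.9] 22.2 px 360.4 190.0
top jawtops slid 113 med [ 486.7 -294.2   57.7] lo [ 477.6 -351.1   -1.9] hi [ 501.2 -272.6   98.6] rect [ 489.4 -311.2] [23.8 83.9] 0.4 px 359.2 210.8
top dowel 108 med [ 529.5 -304.5   45.8] lo [ 525.6 -371.9   40.6] hi [ 534.1 -242.7   52.1] rect [ 530.1 -307.7] [  7.9 137.5] 1.2 px 359.7 199.1
top clamp 1106 med [ 492.4 -303.6   23.4] lo [ 4.140e+02 -3.506e+02  3.000e-01] hi [ 600.2 -259.9   96. ] rect [ 507.2 -196.2] [197.9 332.2] 0.8 px 358.7 206.8
top handle 127 med [532.2  89.8 149.4] lo [529.   37.1 104.2] hi [538.3 138.9 155.7] rect [533.7  89.4] [110.8  10.1] 89.6 px 245.8 193.8
top lid 4841 med [608.3  56.6 108.2] lo [500.8 -62.2  97.1] hi [710.  183.4 114.8] rect [584.1  65. ] [273.7 315. ] 88.0 px 255.7 173.0
top scale 847 med [617.2 224.5 107. ] lo [505.8 202.4  -1.3] hi [71
[... 2453 characters left out ...]
  111  103  105  105  106  110  111  106
     0]
 [  -1    4  111  106  107  107  100  107  106  107  107  105  104    4
     4]
 [   0    2  102  106  109  109  101  147  150  148  105  107  109   -1
     5]
 [   1   -4  104  104  110  103  107  106  105  103  105  110  106   -4
    -7]
 [  -5    2    3   -6   -3    3    0   86  100  109  109  102  106   -4
    -2]
 [  -7    0    3   -2    2   -5   -6    5    3    1    3   -3    9    1
    -1]
 [   1   -4    8   -1    3   -7    4   -1   -6   -4   -1    1   -7   -1
     0]]
[779. 760. 720. 702. 685. 668. 650. 634. 617. 600. 583. 566. 549. 530.
 515. 498. 486. 468.] [314. 244. 235. 208. 180. 153. 126.  98.  72.  45.  17. -10. -37. -64.
 -96.]
```

Request:
step_arm --pt "0 0 0 0 -0.0914" --pt "0 0 0 0 -0.0914" --pt "0 0 0 0 -0.0914" --pt "0 0 0 0 -0.0914" --pt "0 0 0 0 -0.0914" --pt "0 0 0 0 -0.0914" --pt "0 0 0 0 -0.0914" --pt "0 0 0 0 -0.0914"

```text
time: 0.95
tool_pos: [215.4, -478.6, 237.4]
tcp_rot: [-3.141, -0.001, 1.577]
contact_force: [-0.3, 0.0, 0.4]
grip_width: 32.4
finger_force: 0.0
```

Request:
step_arm --pt "0 0.0425 0.0565 0.01 0" --pt "0 0.0425 0.0565 0.01 0" --pt "0 0.0425 0.0565 0.01 0" --pt "0 0.0425 0.0565 0.01 0" --pt "0 0.0425 0.0565 0.01 0" --pt "0 0.0425 0.0565 0.01 0" --pt "0 0.0425 0.0565 0.01 0" --pt "0 0.0425 0.0565 0.01 0"

```text
time: 1.75
tool_pos: [442.3, -307.5, 197.3]
tcp_rot: [-3.141, -0.0, 1.571]
contact_force: [-0.7, -0.5, 0.1]
grip_width: 0.5
finger_force: 0.0
```

Request:
step_arm --pt "0 0 0 0 0" --pt "0 0 0 0 0"

```text
time: 1.95
tool_pos: [441.5, -308.1, 197.3]
tcp_rot: [-3.141, -0.0, 1.573]
contact_force: [0.2, -0.4, -0.0]
grip_width: 0.8
finger_force: 0.0
```

```bash
cat > w.py <<'E'
from h import *
import sys
n=sys.argv[1]
c=cam('wrist'); o=bot.get_obs(); a,d=bot.capture('wrist')
v,u=np.mgrid[:420,:560]; W=world(c,u,v,d); np.savez(f'pics/{n}.npz',a=a,W=W,d=d)
cv2.imwrite(f'pics/{n}.png',cv2.convertScaleAbs(a[...,::-1],alpha=1.3)); print(o['time'],o['tool_pos'],o['tcp_rot'],o['contact_force'],o['grip_width'])
E
python3 w.py w1
```

```text
1.95 [ 441.47451925 -308.11868157  197.30661503] [-3.14064439e+00 -3.21462355e-04  1.57330590e+00] [ 0.15610311 -0.3991711  -0.03356675] 0.8394777781510102
```

View pics/w1.png

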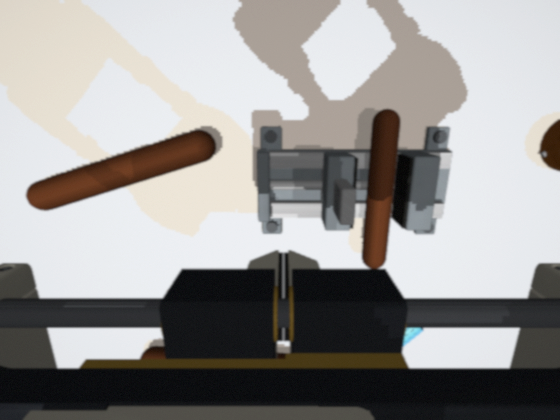

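Run:
```python
from h import *
F=np.load('pics/w1.npz');W=F['W'];a=F['a']; hsv=cv2.cvtColor(a,cv2.COLOR_RGB2HSV).astype(int)
X,Y,Z=W[...,0],W[...,1],W[...,2]; v,u=np.mgrid[:420,:560]
box=(u>250)&(u<460)&(v<272)&(v>100)
def rep(l,m):
    m=cv2.morphologyEx(m.astype(np.uint8),cv2.MORPH_OPEN,np.ones((3,3)))>0
    P=W[m]; r=cv2.minAreaRect(P[:,:2].astype(np.float32)); print(l,len(P),np.median(P,0).round(1),np.percentile(P,2,0).round(1),np.percentile(P,98,0).round(1),np.round(r[0],1),np.round(r[1],1),round(r[2],1),'px',u[m].mean(),v[m].mean())
rep('plate',box&(Z>90)&(Z<110)&(v<240)); rep('platefull',box&(Z>72)&(Z<110)&(v<240))
rep('slid',box&(Z>52)&(Z<64)&(u<362)&(v<240)); rep('fixed',box&(Z>52)&(Z<64)&(u>395)&(v<240))
rep('dowel',box&(hsv[...,1]>110)&(Z>30)); m=box&(hsv[...,1]>110)&(Z>30)
rep('doweltop',m&(Z>np.percentile(Z[m],75)))
rep('table',(u<250)&(v<120)&(hsv[...,1]<60))
```

```text
plate 614 [ 492.3 -298.7   98.2] [ 487.  -313.5   91.6] [ 498.5 -285.    99.8] [ 493.1 -299.5] [12.2 29.4] 0.0 px 347.20846905537456 205.35830618892507
platefull 792 [ 491.2 -297.1   97.9] [ 486.8 -313.3   74.2] [ 498.4 -284.9   99.8] [ 492.8 -299.5] [12.8 29.4] 0.0 px 345.6313131313131 202.885101010101
slid 1356 [ 489.2 -284.7   57.4] [ 481.3 -333.5   54.6] [ 507.3 -265.9   60.1] [ 494.6 -300.1] [27.1 69.9] 0.0 px 338.3008849557522 186.6622418879056
fixed 2269 [ 566.7 -297.8   56.9] [ 554.4 -332.7   53.8] [ 580.1 -266.1   58.5] [ 567.5 -300.1] [70.4 27.7] 89.6 px 420.63860731599823 192.51344204495373
dowel 3638 [ 533.1 -293.7   44.5] [ 524.6 -373.5   36.5] [ 544.7 -230.    47.1] [ 524.  -284.6] [ 86.1 180.8] 29.9 px 380.3106102253986 186.29191863661353
doweltop 110 [ 536.6 -321.    46.3] [ 532.5 -350.9   45.7] [ 539.6 -264.7   47.7] [ 510.5 -273.6] [ 54.7 156.3] 37.0 px 381.9909090909091 209.28181818181818
table 30000 [ 288.  -180.4   -1.2] [ 168.8 -233.7   -2.8] [ 404.9 -131.4    0.5] [ 296.7 -182.5] [289.7 106.4] 0.1 px 124.5 59.5
```

Request:
step_arm --pt "0 0.0085 0 0.04 0" --pt "0 0.0085 0 0.05 0" --pt "0 0 0 0.05 0" --pt "0 0 0 0.05 0" --pt "0 0 0 0.05 0" --pt "0 0 0.01 0 0" --pt "0 0 0.01 0 0" --pt "0 0 0.01 0 0"

```text
time: 2.8
tool_pos: [457.3, -301.3, 79.3]
tcp_rot: [3.139, 0.002, 1.571]
contact_force: [-0.3, -0.8, -0.6]
grip_width: 0.8
finger_force: 0.0
```

Request:
step_arm --pt "0 0 0.008 0 0" --pt "0 0 0.008 0 0" --pt "0 0 0.008 0 0" --pt "0 0 0 0 0"

```text
time: 3.2
tool_pos: [468.9, -300.2, 78.0]
tcp_rot: [3.141, 0.001, 1.572]
contact_force: [0.1, 1.0, -0.0]
grip_width: 0.5
finger_force: 0.0
```

No contact yet; continue slowly.

Request:
step_arm --pt "0 0 0.006 0 0" --pt "0 0 0.006 0 0" --pt "0 0 0 0 0"

```text
time: 3.5
tool_pos: [474.5, -300.1, 77.7]
tcp_rot: [3.142, 0.0, 1.571]
contact_force: [0.4, 0.1, 0.7]
grip_width: 0.2
finger_force: 0.6
```

Request:
step_arm --pt "0 0 0.006 0 0" --pt "0 0 0.006 0 0" --pt "0 0 0 0 0"

```text
time: 3.8
tool_pos: [480.7, -300.1, 77.7]
tcp_rot: [3.141, 0.0, 1.571]
contact_force: [-1.2, -0.0, 1.2]
grip_width: 0.8
finger_force: 0.6
```

Request:
step_arm --pt "0 0 0.006 0 0" --pt "0 0 0.006 0 0" --pt "0 0 0 0 0"

```text
time: 4.1
tool_pos: [486.8, -300.1, 77.6]
tcp_rot: [3.141, 0.0, 1.571]
contact_force: [-0.8, -0.1, 1.4]
grip_width: 0.4
finger_force: 0.6
```

Request:
step_arm --pt "0 0 0.005 0 0" --pt "0 0 0.005 0 0" --pt "0 0 0 0 0"

```text
time: 4.4
tool_pos: [489.7, -300.0, 77.7]
tcp_rot: [-3.138, -0.001, 1.572]
contact_force: [-9.4, -0.5, 6.1]
grip_width: 0.1
finger_force: 5.5
```

```bash
cat > cl.py <<'E'
from h import *
import sys
F=np.load(f'pics/{sys.argv[1]}.npz');W=F['W'];a=F['a']; hsv=cv2.cvtColor(a,cv2.COLOR_RGB2HSV).astype(int)
X,Y,Z=W[...,0],W[...,1],W[...,2]
b=(Y>-345)&(Y<-255)
s=b&(Z>53)&(Z<63)&(hsv[...,1]<90); d=(Y>-390)&(Y<-220)&(X>490)&(X<570)&(hsv[...,1]>110)&(Z>32)&(Z<55)
for l,m in(('slid',s&(X<540)&(X>470)),('fixed',s&(X>548)&(X<600)),('plate',b&(Z>90)&(Z<104)&(X>470)),('dowel',d)): print(l,m.sum(),np.percentile(W[m],[2,50,98],0).round(1).tolist() if m.any() else '')
E
python3 w.py w2; python3 cl.py w1; python3 cl.py w2
```

```text
4.4 [ 489.69620618 -300.04639992   77.65547765] [-3.13763087e+00 -7.64529583e-04  1.57172645e+00] [-9.44984961 -0.53816815  6.06298594] 0.13847385936495968
slid 1352 [[481.3, -333.5, 54.7], [489.4, -284.6, 57.4], [507.4, -266.0, 59.7]]
fixed 2252 [[554.4, -332.7, 54.2], [566.8, -297.7, 56.9], [580.1, -266.1, 58.5]]
plate 621 [[487.0, -313.5, 91.0], [492.2, -298.7, 98.2], [498.5, -285.0, 99.8]]
dowel 3641 [[524.6, -373.5, 36.5], [533.2, -294.3, 44.5], [545.2, -230.8, 47.0]]
slid 2380 [[502.5, -297.9, 54.6], [514.7, -278.0, 57.3], [528.2, -265.0, 60.2]]
fixed 4722 [[554.2, -322.0, 54.3], [566.9, -291.2, 56.9], [579.9, -265.4, 58.2]]
plate 426 [[487.0, -291.7, 90.2], [492.6, -289.8, 94.6], [519.0, -284.4, 103.7]]
dowel 5291 [[529.9, -309.4, 36.8], [539.8, -263.6, 44.5], [552.0, -228.4, 46.9]]
```

Request:
step_arm --pt "0 0 0.001 0 0" --pt "0 0 0.001 0 0" --pt "0 0 0 0 0" --pt "0 0 0 0 0" --pt "0 0 0 0 0"

```text
time: 4.95
tool_pos: [489.7, -300.0, 77.7]
tcp_rot: [-3.136, -0.001, 1.571]
contact_force: [-14.6, -0.4, 7.7]
grip_width: 0.6
finger_force: 7.3
```

Request:
step_arm --pt "0 0 -0.003 0 0" --pt "0 0 -0.005 0 0" --pt "0 0 -0.01 0 0" --pt "0 0 -0.03 0 0" --pt "0 0 0 -0.05 0" --pt "0 0 0 -0.09 0" --pt "0 0 0 -0.09 0" --pt "0 0 0 0 0"

```text
time: 5.75
tool_pos: [471.2, -302.2, 199.2]
tcp_rot: [3.131, 0.008, 1.572]
contact_force: [0.3, -0.5, -0.6]
grip_width: 0.2
finger_force: 0.0
```

```bash
python3 w.py w3; python3 cl.py w3
```

```text
5.75 [ 471.15245206 -302.24743577  199.24036434] [3.13133175 0.00833523 1.57151323] [ 0.26860747 -0.48882089 -0.5827412 ] 0.19746332797957278
slid 1257 [[502.5, -333.1, 54.5], [510.5, -284.3, 57.3], [528.1, -265.4, 59.6]]
fixed 2152 [[554.5, -332.8, 54.2], [567.0, -297.6, 56.9], [580.2, -265.6, 58.5]]
plate 597 [[508.3, -313.6, 90.6], [513.5, -298.4, 98.3], [519.9, -285.0, 99.8]]
dowel 3312 [[530.5, -373.1, 37.4], [540.2, -292.7, 44.7], [553.5, -230.7, 47.0]]
```

Request:
step_arm --pt "0 0 0 -0.08 0" --pt "0 0 0 -0.05 0" --pt "0 0.06 0.017 0 0" --pt "0 0.09 0.02 0 0" --pt "0 0.09 0.02 0 0" --pt "0 0.09 0.02 0 0" --pt "0 0.09 0.02 0 0" --pt "0 0.09 0.02 0 0"

```text
time: 6.6
tool_pos: [526.4, -43.1, 256.2]
tcp_rot: [-3.14, -0.001, 1.571]
contact_force: [0.6, -1.0, 0.1]
grip_width: 0.3
finger_force: 0.0
```

Request:
step_arm --pt "0.5 0.09 0.013 0 0" --pt "0.5 0.09 0.01 0 0" --pt "0.5 0.09 0 0 0" --pt "0.5 0 0 0 0" --pt "0.5 0 0 0 0"

```text
time: 7.1
tool_pos: [537.6, 90.8, 256.3]
tcp_rot: [-3.14, 0.0, 1.574]
contact_force: [-0.6, 0.2, -0.3]
grip_width: 36.4
finger_force: 0.0
```

```bash
python3 w.py w4
```

```text
7.1 [537.60478537  90.76494405 256.27966061] [-3.13951615e+00  4.14046868e-04  1.57402664e+00] [-0.60718625  0.22319752 -0.25545411] 36.416291301282484
```

View pics/w4.png

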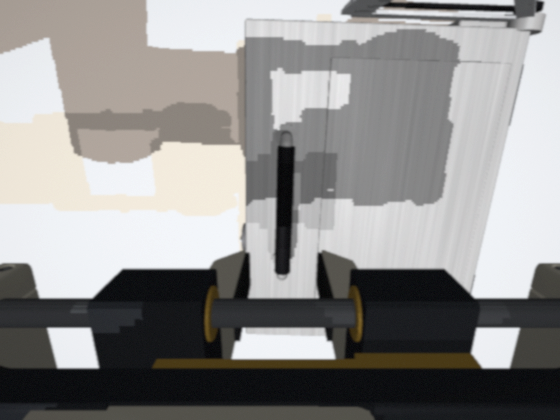

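Run:
```python
from h import *
F=np.load('pics/w4.npz');W=F['W'];a=F['a'].astype(int);v,u=np.mgrid[:420,:560]
Z=W[...,2]; m=(u>260)&(u<310)&(v>120)&(v<285)&(Z>125)&(Z<165)&(a.sum(-1)<140)
P=W[m]; r=cv2.minAreaRect(P[:,:2].astype(np.float32)); print(len(P),np.percentile(P,[2,50,98],0).round(1),r)
for lo,hi in((0,.3),(.3,.7),(.7,1)):
    q=np.quantile(P[:,1],[lo,hi]); s=(P[:,1]>q[0])&(P[:,1]<q[1]); print(np.median(P[s],0).round(1))
m=(u>240)&(u<540)&(v>20)&(v<300)&(Z>95)&(Z<118); P=W[m]; print(len(P),np.percentile(P,[.5,50,99.5],0).round(1), cv2.minAreaRect(P[:,:2].astype(np.float32)))
```

```text
1903 [[532.6  39.8 145.8]
 [538.5  97.9 149.6]
 [544.9 143.4 151.4]] ((538.6305541992188, 90.98529052734375), (108.6525650024414, 12.897868156433105), 89.08956146240234)
[537.7  57.6 149.6]
[538.5  97.9 149.7]
[539.2 131.5 149.6]
62977 [[504.6  -9.4 103.7]
 [621.6 149.  107.5]
 [736.7 239.6 110.2]] ((625.737548828125, 114.2674560546875), (250.7272491455078, 257.7757873535156), 0.2540365159511566)
```

Request:
step_arm --pt "0.5 0.02 0 -0.09 0" --pt "0.5 0.06 0.04 0 0" --pt "0.5 0.06 0.04 0 0" --pt "0.5 0.05 0.04 0 0" --pt "0.5 0 0 0 0" --pt "0.5 0 0 0 0"

```text
time: 7.75
tool_pos: [598.2, 183.5, 301.5]
tcp_rot: [-3.14, 0.001, 1.57]
contact_force: [0.2, -1.3, -0.4]
grip_width: 45.7
finger_force: 0.0
```

```bash
python3 w.py w5
```

```text
7.75 [598.24724865 183.47365595 301.50220402] [-3.13974490e+00  9.57949506e-04  1.57013366e+00] [ 0.24113925 -1.28190363 -0.37613789] 45.66571751035903
```

View pics/w5.png

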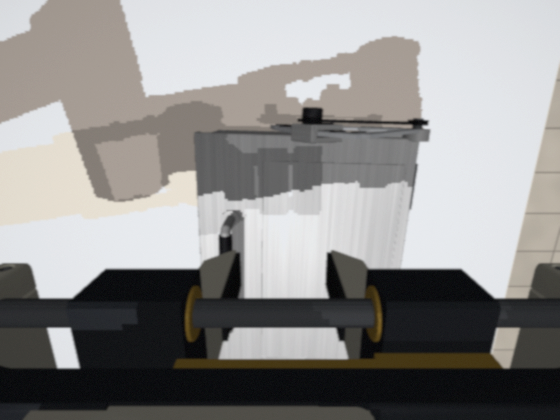

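Run:
```python
from h import *
F=np.load('pics/w5.npz');W=F['W'];a=F['a']
im=cv2.resize(cv2.convertScaleAbs(a[95:155,260:440,::-1],alpha=1.5),(800,267),interpolation=cv2.INTER_CUBIC)
S=np.load('pics/side0.npz'); b=cv2.resize(cv2.convertScaleAbs(S['a'][130:174,265:345,::-1],alpha=1.5),(600,330),interpolation=cv2.INTER_CUBIC)
cv2.imwrite('pics/c2.png',np.vstack([im,np.pad(b,((0,0),(0,200),(0,0)))]))
v,u=np.mgrid[:420,:560];Z=W[...,2];s=a.astype(int).sum(-1)
for i in range(106,142,2):
    print(i,[ (int(W[i,j,0]),int(W[i,j,1]),int(Z[i,j]),int(s[i,j])) for j in range(268,432,12)])
```

```text
106 [(578, 269, 0, 292), (594, 269, 0, 369), (610, 269, 0, 370), (625, 269, -2, 327), (641, 269, 0, 330), (657, 269, 0, 367), (673, 269, -1, 368), (688, 269, 0, 368), (704, 269, 1, 366), (720, 269, -1, 367), (736, 269, -1, 368), (751, 269, 0, 365), (767, 269, -1, 366), (783, 269, 0, 537)]
108 [(578, 267, -1, 291), (594, 267, -2, 368), (610, 267, -1, 368), (613, 265, 196, 129), (622, 265, 199, 137), (657, 267, 0, 368), (673, 267, 0, 368), (689, 267, -2, 371), (705, 267, -1, 366), (720, 267, 0, 363), (736, 267, -1, 367), (752, 267, 0, 367), (767, 267, 0, 365), (784, 267, -1, 536)]
110 [(578, 264, -1, 290), (594, 264, -1, 368), (610, 264, -1, 367), (613, 264, 196, 50), (622, 264, 199, 74), (657, 264, -1, 369), (673, 264, 0, 367), (689, 264, 0, 368), (705, 264, -2, 370), (720, 264, 0, 366), (737, 264, -1, 368), (752, 264, -1, 365), (768, 264, 0, 366), (784, 264, 0, 535)]
112 [(578, 262, 0, 291), (594, 262, 0, 364), (610, 262, 0, 369), (613, 263, 196, 56), (622, 263, 200, 62), (657, 262, 0, 366), (673, 262, 0, 366), (689, 262, -2, 367), (705, 262, 0, 366), (721, 262, 0, 366), (737, 262, -
[... 3640 characters left out ...]
86, 262), (723, 238, 93, 267), (730, 239, 108, 232), (741, 239, 109, 267)]
138 [(582, 237, 106, 293), (595, 237, 105, 289), (605, 243, 191, 220), (614, 244, 200, 213), (622, 245, 206, 228), (632, 244, 197, 232), (643, 243, 188, 263), (645, 246, 220, 300), (654, 245, 216, 295), (694, 237, 105, 276), (706, 237, 105, 244), (719, 236, 104, 235), (729, 237, 109, 239), (741, 237, 110, 267)]
140 [(582, 235, 106, 293), (595, 235, 106, 291), (605, 242, 191, 234), (614, 243, 202, 210), (622, 243, 206, 243), (632, 242, 198, 240), (642, 242, 189, 245), (669, 235, 106, 295), (681, 235, 106, 292), (694, 235, 105, 291), (707, 234, 104, 286), (719, 235, 106, 293), (730, 235, 108, 243), (741, 235, 112, 301)]
```

View pics/c2.png

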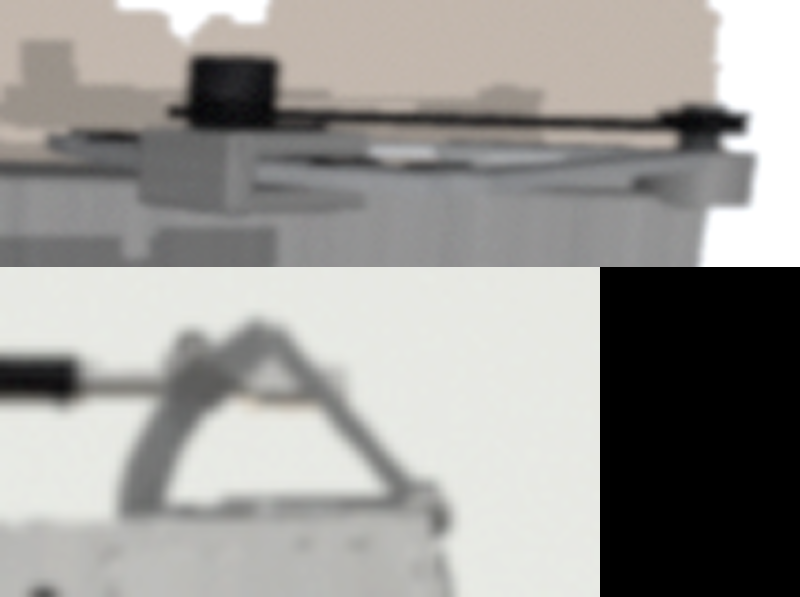

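Run:
```python
from h import *
F=np.load('pics/w5.npz');W=F['W'];hx,hz=733.6,98.5
for j in range(270,366,2):
    p=np.median(W[128:141,j][W[128:141,j,2]>150],0) if (W[128:141,j,2]>150).sum()>2 else [0,0,0]
    q=np.median(W[109:120,j][W[109:120,j,2]>150],0) if (W[109:120,j,2]>150).sum()>2 else [0,0,0]
    f=lambda p:(round(float(p[0]),1),round(float(p[2]),1),round(float(np.hypot(p[0]-hx,p[2]-hz)),1),round(float(np.arctan2(p[2]-hz,hx-p[0])),3)) if p[0] else '-'
    print(j,f(p),f(q))
```

```text
270 - -
272 - -
274 - -
276 - -
278 - -
280 (595.8, 153.7, 148.5, 0.381) -
282 (597.6, 158.9, 148.8, 0.418) -
284 (599.3, 162.0, 148.6, 0.441) -
286 (601.0, 165.3, 148.5, 0.466) -
288 (602.6, 169.5, 149.0, 0.496) -
290 (604.2, 172.1, 148.8, 0.517) -
292 (605.4, 191.6, 158.4, 0.628) -
294 (606.8, 193.6, 158.4, 0.644) -
296 (608.3, 195.6, 158.5, 0.659) -
298 (609.7, 197.1, 158.3, 0.672) -
300 (611.2, 198.6, 158.2, 0.686) -
302 (612.6, 200.4, 158.2, 0.7) (612.8, 193.2, 153.5, 0.665)
304 (614.0, 201.9, 158.1, 0.713) (614.0, 196.7, 154.7, 0.688)
306 (615.3, 203.7, 158.3, 0.727) (615.4, 197.8, 154.3, 0.699)
308 (616.6, 205.7, 158.7, 0.742) (616.8, 198.8, 153.9, 0.709)
310 (618.0, 207.0, 158.5, 0.754) (618.2, 199.8, 153.5, 0.72)
312 (619.3, 208.3, 158.5, 0.765) (619.7, 200.1, 152.6, 0.728)
314 (620.8, 207.4, 156.7, 0.768) (621.1, 200.5, 151.9, 0.737)
316 (622.4, 206.5, 155.0, 0.771) (622.5, 200.0, 150.4, 0.74)
318 (624.3, 202.5, 150.8, 0.76) (624.1, 199.4, 148.9, 0.745)
320 (625.8, 201.8, 149.3, 0.764) (625.7, 198.8, 147.3, 0.749)
322 (627.3, 202.2, 148.5, 0.773) (627.4, 196.2, 144.3, 0.744)
324 (629.0, 200.7, 146.3, 0.774) -
326 (630.4, 199.5, 144.4, 0.775) -
328 (632.1, 198.1, 142.2, 0.776) -
330 (633.8, 197.9, 140.9, 0.783) -
332 (635.3, 195.8, 138.3, 0.781) -
334 (636.9, 195.1, 136.7, 0.785) -
336 (637.7, 200.8, 140.2, 0.817) -
338 (639.3, 199.7, 138.3, 0.821) -
340 (641.1, 198.1, 136.0, 0.822) -
342 (642.7, 197.5, 134.4, 0.828) -
344 (641.3, 214.0, 147.9, 0.897) -
346 (642.2, 217.2, 149.8, 0.915) -
348 (643.4, 217.7, 149.5, 0.923) -
350 (644.6, 218.7, 149.6, 0.933) -
352 (645.7, 220.2, 150.1, 0.945) -
354 (646.9, 221.0, 150.1, 0.955) -
356 (648.3, 220.5, 148.9, 0.961) -
358 (650.0, 219.1, 146.8, 0.965) -
360 (652.0, 216.7, 143.7, 0.966) -
362 (653.8, 215.0, 141.2, 0.97) -
364 (654.9, 216.0, 141.4, 0.981) -
```

Request:
step_arm --pt "0.5 -0.061 -0.04 0 0" --pt "0.5 -0.061 -0.04 0 0" --pt "0.5 -0.061 -0.04 0 0" --pt "0.5 0 0 0.08 0" --pt "0.5 0 0 0.08 0" --pt "0.5 0 0 0 0" --pt "0.5 0 0 0 0"

```text
time: 8.5
tool_pos: [538.0, 92.4, 223.7]
tcp_rot: [-3.142, 0.0, 1.57]
contact_force: [0.8, -0.1, 0.1]
grip_width: 45.9
finger_force: 0.0
```

Request:
step_arm --pt "0.5 0 0.001 0.06 0" --pt "0.5 0 0 0.06 0" --pt "0.5 0 0 0.044 0" --pt "0.5 0 0 0 0" --pt "0 0 0 0 0" --pt "0 0 0 0 0" --pt "0 0 0 0 0" --pt "0 0 0 0 0"

```text
time: 9.3
tool_pos: [539.2, 93.4, 141.8]
tcp_rot: [3.14, 0.0, 1.571]
contact_force: [0.5, -0.7, -0.4]
grip_width: 18.4
finger_force: 0.0
```

Request:
step_arm --pt "0 0 0 0 0" --pt "0 0 0 0 0"

```text
time: 9.5
tool_pos: [537.9, 93.4, 141.2]
tcp_rot: [-3.14, 0.0, 1.571]
contact_force: [-4.0, -0.9, 5.3]
grip_width: 13.3
finger_force: 30.0
```

```bash
python3 -c "
import numpy as np
t=np.arange(0,.701,.05);x=-200.35*np.cos(t+.2317);z=200.35*np.sin(t+.2317)
print([[0,0,round(a/500,4),round(-b/500,4),0] for a,b in zip(np.diff(x),np.diff(z))])"
```

```text
[[0, 0, np.float64(0.0051), np.float64(-0.0194), 0], [0, 0, np.float64(0.006), np.float64(-0.0191), 0], [0, 0, np.float64(0.007), np.float64(-0.0188), 0], [0, 0, np.float64(0.0079), np.float64(-0.0184), 0], [0, 0, np.float64(0.0088), np.float64(-0.018), 0], [0, 0, np.float64(0.0097), np.float64(-0.0175), 0], [0, 0, np.float64(0.0106), np.float64(-0.017), 0], [0, 0, np.float64(0.0114), np.float64(-0.0165), 0], [0, 0, np.float64(0.0122), np.float64(-0.0159), 0], [0, 0, np.float64(0.013), np.float64(-0.0152), 0], [0, 0, np.float64(0.0138), np.float64(-0.0146), 0], [0, 0, np.float64(0.0145), np.float64(-0.0139), 0], [0, 0, np.float64(0.0151), np.float64(-0.0131), 0], [0, 0, np.float64(0.0158), np.float64(-0.0123), 0]]
```

Request:
step_arm --pt "0 0 0.0051 -0.0194 0" --pt "0 0 0.006 -0.0191 0" --pt "0 0 0.007 -0.0188 0" --pt "0 0 0 0 0"

```text
time: 9.9
tool_pos: [546.6, 93.2, 170.1]
tcp_rot: [-3.138, 0.001, 1.571]
contact_force: [-7.4, -1.5, -4.8]
grip_width: 12.9
finger_force: 30.0
```

Request:
step_arm --pt "0 0 0.0079 -0.0184 0" --pt "0 0 0.0088 -0.018 0" --pt "0 0 0.0097 -0.0175 0" --pt "0 0 0.0106 -0.017 0" --pt "0 0 0.0114 -0.0165 0" --pt "0 0 0 0 0"

```text
time: 10.5
tool_pos: [569.5, 92.6, 213.9]
tcp_rot: [-3.135, 0.002, 1.571]
contact_force: [-13.4, -3.8, -0.8]
grip_width: 12.8
finger_force: 30.0
```

Request:
step_arm --pt "0 0 0.0112 -0.0159 0" --pt "0 0 0.012 -0.0152 0" --pt "0 0 0.0138 -0.0146 0" --pt "0 0 0.0145 -0.0139 0" --pt "0 0 0 0 0" --pt "0 0 0 0 0"

```text
time: 11.1
tool_pos: [594.2, 92.0, 243.9]
tcp_rot: [-3.133, 0.003, 1.571]
contact_force: [-18.6, -6.4, 5.4]
grip_width: 13.2
finger_force: 29.9
```

```bash
cat > nd.py <<'E'
from h import *
import sys
n=sys.argv[1]; o=bot.get_obs(); p=o['tool_pos']; print('theta bar',np.arctan2(p[2]+3.3-98.5,733.6-p[0]-.7)-.2317,p,o['contact_force'])
c=cam('side'); a,d=bot.capture('side'); v,u=np.mgrid[:420,:560]; W=world(c,u,v,d); np.savez(f'pics/{n}.npz',a=a,d=d,W=W)
# predicted pixel of needle tip / lid slope from depth
m=(W[...,0]>560)&(W[...,0]<730)&(W[...,1]>-40)&(W[...,1]<60)&(W[...,2]>112)&(W[...,2]<260)
# lid plane: robust line fit z vs x
P=W[m]; l=cv2.fitLine(P[:,[0,2]].astype(np.float32),cv2.DIST_HUBER,0,.01,.01).ravel(); print('lid slope',np.arctan2(-l[1],l[0]),len(P))
for th in(.6,.695): print('tip px',th,proj(c,[733.6-125*np.cos(th),252,98.5+125*np.sin(th)]))
print('hinge px',proj(c,[733.6,252,98.5]))
im=cv2.resize(cv2.convertScaleAbs(a[115:175,265:345,::-1],alpha=1.5),(800,600),interpolation=cv2.INTER_CUBIC); cv2.imwrite(f'pics/{n}.png',im)
E
python3 nd.py n1
```

```text
theta bar 0.588610944419438 [594.20256063  91.98847445 243.93664177] [-18.59228362  -6.43234359   5.40369607]
lid slope 0.564714 1054
tip px 0.6 (np.float64(292.91385769817947), np.float64(147.2678812732655))
tip px 0.695 (np.float64(295.01740679171246), np.float64(145.12052440946712))
hinge px (np.float64(319.4171376179211), np.float64(160.72629151069185))
```

View pics/n1.png

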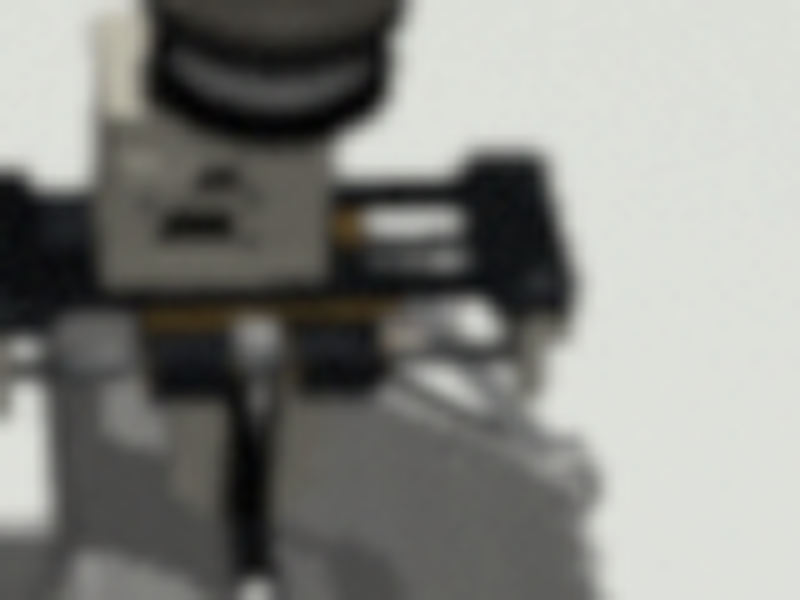

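```bash
cat > ls.py <<'E'
from h import *
import sys
F=np.load(f'pics/{sys.argv[1]}.npz');W=F['W'];a=F['a'].astype(int);th=float(sys.argv[2])
v,u=np.mgrid[:420,:560]
def lid(th,tol):
    # lid top surface: ~9 mm above hinge when shut, in lid coordinates
    dx=733.6-W[...,0];dz=W[...,2]-98.5; s=dx*np.cos(th)+dz*np.sin(th); h=dz*np.cos(th)-dx*np.sin(th)
    return (s>20)&(s<215)&(abs(h-8.5)<tol)&(W[...,1]>-50)&(W[...,1]<200)&(v<290)
for tol in(15,8,5):
    m=lid(th,tol);P=W[m].astype(float); A=np.c_[P[:,0],P[:,1],np.ones(len(P))]
    k=np.linalg.lstsq(A,P[:,2],rcond=None)[0]; th=np.arctan(-k[0]); print(len(P),'theta',th,'yslope',k[1],'h at hinge',(k@[733.6,90,1]-98.5)*np.cos(th),'x range',np.percentile(P[:,0],[1,99]).round())
E
python3 w.py n2; python3 ls.py w4 0; python3 ls.py n2 0.58
python3 - <<'E'
import numpy as np
from h import *
F=np.load('pics/n2.npz');W=F['W'];print(W[2,::40].round().astype(int).tolist())
E
```

```text
11.15 [594.12438971  91.97814394 243.85562744] [-3.13307778e+00  3.03975158e-03  1.57100423e+00] [-17.77515588  -6.34935976   5.72607481] 12.906084777399277
39280 theta -0.01797262948396756 yslope -0.0002587755668073122 h at hinge 11.234297222539288 x range [520. 712.]
39273 theta -0.018066857275634438 yslope -0.00029572212141459886 h at hinge 11.243901948578143 x range [520. 712.]
38737 theta -0.018531321421624804 yslope -0.00037979115822806 h at hinge 11.262660661547775 x range [520. 712.]
42317 theta 0.5548483711731419 yslope 0.015358077717244178 h at hinge 11.631895060822664 x range [558. 720.]
42172 theta 0.5538951491999733 yslope 0.015410511379925218 h at hinge 11.70576059775926 x range [558. 720.]
35846 theta 0.5533417518713897 yslope 0.011190821601385181 h at hinge 11.707622019275997 x range [558. 720.]
[[294, 282, -1], [337, 281, -1], [378, 282, -3], [421, 281, -1], [463, 282, -3], [557, 219, 223], [574, 222, 213], [593, 225, 201], [614, 229, 187], [639, 233, 172], [715, 281, -2], [757, 281, -2], [742, 251, 107], [840, 280, -1]]
```

View pics/n2.png

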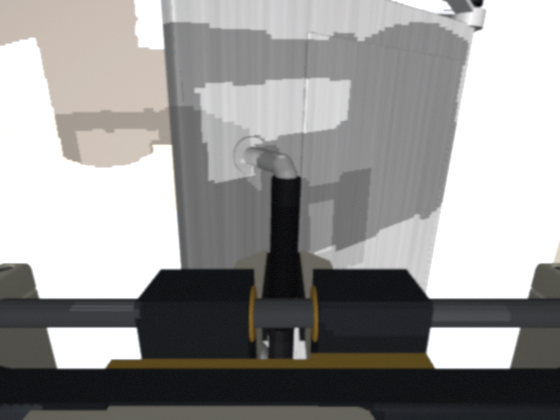

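Request:
step_arm --pt "0 0 0.0085 -0.0078 0" --pt "0 0 0.0085 -0.0078 0" --pt "0 0 0.0085 -0.0078 0" --pt "0 0 0.0085 -0.0078 0" --pt "0 0 0 0 0" --pt "0 0 0 0 0" --pt "0 0 0 0 0"

```text
time: 11.9
tool_pos: [611.7, 91.5, 259.8]
tcp_rot: [-3.135, 0.004, 1.571]
contact_force: [-15.8, -7.5, 5.4]
grip_width: 13.0
finger_force: 29.9
```

```bash
python3 w.py n3; python3 ls.py n3 0.68
cat > bar.py <<'E'
from h import *
import sys
for n in sys.argv[1:]:
    F=np.load(f'pics/{n}.npz');W=F['W'];a=F['a'].astype(int);v,u=np.mgrid[:420,:560]
    m=(u>255)&(u<320)&(v>120)&(v<245)&(W[...,2]>125)&(a.sum(-1)<140)
    for vv in (200,215,230):
        r=m&(abs(v-vv)<4); P=W[r]
        if len(P)<20: continue
        x=(np.percentile(P[:,0],2)+np.percentile(P[:,0],98))/2; zt=np.percentile(P[:,2],90)
        print(n,vv,len(P),'bar',x.round(1),(zt-7).round(1),'w',np.ptp(P[:,0]).round(1),'theta',(np.arctan2(zt-7-98.5,733.6-x)-.2317).round(3),'r',np.hypot(zt-105.5,733.6-x).round(1))
    k=np.load(f'pics/{n}.npz')
E
python3 bar.py w4 n2 n3
python3 -c "
from h import *
W=np.load('pics/w5.npz')['W'];print(W[121:123,330:420:6][...,[0,2]].mean(0).round(1).tolist())"
```

```text
11.9 [611.70511787  91.51589945 259.7658718 ] [-3.13479052  0.00373368  1.57056484] [-15.77092617  -7.52364585   5.38209709] 12.988612954305957
38283 theta 0.6696265843443213 yslope 0.021321620656001627 h at hinge 11.736602728984943 x range [574. 722.]
38125 theta 0.6689005919209153 yslope 0.021381596934457292 h at hinge 11.79112417434564 x range [574. 722.]
29622 theta 0.6687978665208807 yslope 0.014719775254491196 h at hinge 11.727631394186307 x range [573. 723.]
w4 200 112 bar 538.9 143.9 w 12.3 theta -0.002 r 199.9
w4 215 105 bar 538.5 143.8 w 11.6 theta -0.003 r 200.3
w4 230 98 bar 538.2 143.8 w 10.9 theta -0.004 r 200.6
n2 200 203 bar 595.2 242.4 w 13.1 theta 0.573 r 199.6
n2 215 196 bar 595.0 242.3 w 12.8 theta 0.572 r 199.7
n2 230 195 bar 595.1 242.4 w 13.0 theta 0.573 r 199.7
n3 200 203 bar 612.9 257.5 w 13.2 theta 0.69 r 199.7
n3 215 196 bar 612.7 257.5 w 12.8 theta 0.689 r 199.7
n3 230 189 bar 612.4 257.4 w 12.5 theta 0.688 r 199.8
[[646.8, 100.9], [652.8, 102.0], [658.9, 102.2], [665.3, 101.2], [671.4, 101.2], [677.7, 100.7], [683.6, 101.9], [689.8, 101.9], [695.9, 101.9], [702.2, 101.5], [708.4, 101.4], [714.9, 100.4], [721.6, 99.1], [727.8, 99.0], [731.3, 106.0]]
```

Request:
step_arm --pt "0 0 0 0 0" --pt "0 0 0 0 0" --pt "0 0 0 0 0" --pt "0 0 0 0 0" --pt "0 0 0 0 0" --pt "0 0 0 0 0"

```text
time: 12.55
tool_pos: [611.7, 91.5, 259.7]
tcp_rot: [-3.135, 0.004, 1.571]
contact_force: [-15.2, -7.1, 5.6]
grip_width: 13.1
finger_force: 29.9
```

```bash
python3 w.py n4; python3 bar.py n4; python3 -c "
from h import *
print(bot.close_job())"
```

```text
12.55 [611.7012771   91.49579962 259.73991414] [-3.13479719  0.00373477  1.57054591] [-15.18996295  -7.14785009   5.59782148] 13.129606036808454
n4 200 203 bar 612.9 257.6 w 13.2 theta 0.69 r 199.7
n4 215 196 bar 612.7 257.5 w 12.9 theta 0.689 r 199.8
n4 230 189 bar 612.4 257.4 w 12.5 theta 0.688 r 199.9
the job is handed in; nothing more can be done
None
```

I handed the job in (no verdict was returned) with the jaw shut on the dowel at about 15 N of push and the lid held still at about 0.69 rad against an index I measured at about 0.695; I worked that match out from the handle and index positions and never saw the needle beside the index.

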